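# Turn the circuit board over into the solder nest of its jig

### The arm

A 6-joint arm with a two-finger parallel gripper is mounted at the origin on the work surface. World frame = base frame: x ahead of the robot, y to its left, z up, the work surface at z = 0. Lengths are in m, angles in rad, forces in N, time in s.
With the tool pointing down it reaches from about 0.375 to 0.9 m from the base axis. Payload 3.1 kg.
Tool frame: the origin (TCP) lies at the very end of the fingers, on their centre line; the grasp point (between the pads) lies 19 mm behind it; z points along the fingers, y is the line along which they close (so a half turn about z gives the same grasp; the last joint's range is limited). The gripper opens to 85 mm and grips with 20 to 120 N. Pads are 22 mm wide; open, the fingers measure 114 mm over their backs; the gripper's body (76 mm by 85 mm) begins 54 mm behind the grasp point. The pads swing forward as they close: fully open they stand 13 mm farther back than shut.
Start: joints at [-1.373, 0.527, 1.433, -0, 1.181, -0.178], TCP at [0.23, -0.581, 0.231] pointing down, gripper open.
Joint ranges: [-3.08, 3.08], [-0.75, 2.2], [0.22, 2.44], [-1.43, 4.57], [0, 2.65], [-2.85, 2.85]. Speed limits (rad/s): [2.79, 2.79, 3.14, 3.14, 3.14, 3.14].

### API

Orientations are given as a unit quaternion [x, y, z, w].
In Python, from station import manip, vision gives the robot as it stands.
- The arm moves only by the tool drive_tool, never from a script. Its argument "deltas" is a list that holds one entry, the list of rows, each a list of 4 numbers: the shift along the tool's x, y, z in mm, then the turn about the tool's z in rad. A call has 1 to 5 rows; each row is the pose to reach, as a shift and turn from the pose commanded when the call began, along the tool's axes at that moment; what a row does not reach only later rows make up. A row lasts 1/12 s, in which the tool goes at most 41.7 mm and 7.16 degrees, less where a joint would pass 70% of its speed; a pose out of reach is approached as far as the arm can. A call with a gripper value outside its range is refused whole. "jaw" is the finger opening in mm, from 0 to 85.4, set as the call begins (left out, the last holds). The fingers move at their own pace and stop on an object; "force" is the grip in N (left out, the last holds). Time passes only in rows, so rows that repeat a pose let the fingers close. It gives the time, the measured TCP pose, the force, the opening and the grip force at its end, in the units of the state.
- manip.sense(): the state, without advancing time (a new reading comes with each control period).
- vision.snapshot(name): name is "side" or "top"; returns the picture (480x640x3 uint8, red, green, blue); there is no depth.
- vision.camera_model(name): a dict with "camera_matrix" (3x3 intrinsics, pixels), "D" ([k1, k2, p1, p2, k3] as OpenCV has them; the pictures are not rectified), "rvec" (rotation vector, rad) and "tvec" (3), from world to camera coordinates, as OpenCV has them. Camera axes: x right, y down, z forward; pixel columns grow to the right and rows downward; lengths in m; the calibration is good to about 2 mm. A picture is of the moment at which its call begins. camera_model takes no time and is no camera call.
- manip.sign_off(): hands the job in; it is judged then, once.
The state is a dict: "t": time; "q": joint angles; "qd": joint speeds; "tau": joint torques, N m; "tcp_pos": TCP position; "tool_rot": TCP orientation; "force": force on the tool from outside, world axes, zero at the start; "ft_torque": the same for the moment, N m; "finger_gap": opening from 0.0 (shut) to 1.0 (fully open); "gripper_force": force on a finger pad.
Only numpy, scipy, OpenCV 4.12 (cv2) and the standard library are available. Lean on these libraries where they do the work, as an engineer would, in place of code of your own. Each camera call takes 0.05 s, during which the arm holds its last target. There are 200 camera calls.

### The job

The circuit board lies parts up in the solid-floored nest of the two-sided jig. Turn it over, across the rib, so that it ends parts down and solder side up in the other nest, the one with the open well, seated fully home: flat on its ledges and square between its walls. Do not let the board slam down or fall off the jig, and leave everything else on the bench where it is.

Things in the scene. Friction and masses are not known exactly. Their poses are not given: they have to be found in the camera images.
- jig: Two-sided board jig, fixed to the bench: aluminium base plate 190 x 250 x 10 mm, steel pillars at x = +-74, y = 0 and +-111.5 mm, and on them two white plastic nests side by side. Origin: centre of the underside, on the bench; z up, x along the rib between the nests (within 0.3 rad of the world's x), y across it. The nests' bearing surfaces are 70 mm above the bench; below them it is open.
- jig_rib (a point): Middle of the top of the aluminium rib that parts the nests; axes as the jig's. It runs along x, 164 mm long, 6 mm wide, its top 74 mm above the bench, 4 mm above the nests' bearing surfaces. The board, tipped up by its outer edge, pivots against it; past upright it leans on it and may slip back 5 to 20 mm, then lies across the rib until it is pushed on and drops behind it.
- jig_end (a point): Middle of the gap in the end bar at the jig's +y end, 74 mm above the bench (jig y = 111.5 mm); the -y end is the same. An end bar is 10 mm thick (inner face at y = 106.5 mm), its top 74 mm above the bench; it is missing over the middle 68 mm, so that fingers get at the middle of the board's outer edge from outside and below.
- nest_flat: Nest where the board starts: solid white floor 70 mm above the bench, with a notch 64 mm wide and 22 mm deep cut through it at the middle of both ends (along y), so that the board's edge is free from below. Origin: centre of its underside, 50 mm above the bench, 54.75 mm from the rib's middle on the jig's +y or -y side (it varies); axes as the jig's.
- nest_well: Nest where the board must go, across the rib: two ledges 14 mm wide along y, 70 mm above the bench, and between them a well 116 mm wide, open at both y ends, with a cross plate 17 mm down under its middle 50 mm. Origin: centre of its underside, 50 mm above the bench, 54.75 mm from the rib's middle; axes as the jig's.
- well_seat (a point): Centre of the solder nest at ledge height; axes as the jig's. Seated, board_mid is 1.6 mm above it. Both nests hold the board between rib and end bar (103.5 mm apart) and two side walls along y (143.6 mm apart; upright to 4.5 mm above the ledges, flaring to 8 mm): about 1.8 mm of play each way.
- board: Green circuit board, 140 (its x, along the rib) x 100 (y) x 3.2 mm, about 0.15 kg, rigid. Origin: centre of the solder side; z points out of the parts side (up at the start). Heat sink, terminal strip, capacitors and chips stand up to 12.2 mm off the parts side, within 54 mm (x) and 30 mm (y) of the middle; the outer 20 mm along both long edges is bare on both faces.
- board_mid (a point): Centre of the board, at mid thickness; axes as the board's.
- multimeter: Bystander: orange and black multimeter lying on its back, 150 x 76 x 45 mm. Origin: centre of its underside.
- spool: Bystander: standing solder spool, 64 mm across, 50 mm high. Origin: centre of its underside.
- screwdriver: Bystander: screwdriver, 200 mm long, lying on the bench to the right of the jig. Origin: under its middle.
- tape: Bystander: roll of blue tape lying flat, 94 mm across, 24 mm high. Origin: centre of its underside.
- small_board: Bystander: another, smaller circuit board on the bench beyond the jig, 85 x 60 mm, 16 mm high. Origin: centre of its underside.
- red_bin: Bystander: red open bin, 160 x 105 x 65 mm. Origin: centre of its underside.
- spray: Bystander: green bottle with a yellow cap, 76 mm across, 190 mm high. Origin: centre of its underside.
There are look-alikes about, which are no part of the job. Leave any yellow look-alike of the board alone.

How it is judged:
At the end, for the whole second after the job is handed in: The board lies solder side up in the nest with the open well: within 1.5 degrees of level, its middle within 1.6 mm of its seated height and within 4 mm of the nest's centre along and across, square with the nest within 0.05 rad, and at rest (angle between board's own z axis and vertical above 3.115 rad and z of board_mid in the frame of well_seat between 0 and 0.0032 m and x of board_mid in the frame of well_seat between -0.004 and 0.004 m and y of board_mid in the frame of well_seat between -0.004 and 0.004 m and angle between the x axis of board and the x axis of well_seat, either way round below 0.05 rad and linear speed of board below 0.01 m/s and angular speed of board below 0.1 rad/s); the robot touches nothing.
It fails at once if the board slams down: it turns faster than 9 rad/s (angular speed of board above 9 rad/s).
It fails at once if the board falls off the jig (height (world z) of board_mid below 0.055 m).
It fails at once if another thing on the bench is shifted more than 25 mm (distance of any of multimeter, spool, screwdriver, tape, small_board, red_bin, spray from where it was at the start of the episode above 0.025 m).
It also fails if it takes over 58 s, if anything falls off the work surface, if the arm or the gripper's body presses on something with over 40 N, if the wrist force passes 120 N, or if a joint passes its speed limit or range.

## Working session

There is one attempt and no reset: what is moved stays moved. The work goes in short steps, Python scripts to look and compute and a tool call to move; the robot and the scene stay as the last step left them, time stands still between calls to the robot, and variables do not carry over. Pictures are saved under pics/ and viewed, at most 10 in all, crops included, and the job is handed in when it is done.

Besides the shell and the picture viewer there is one more tool, called after ">>>" by a JSON object that holds its "op" and its "data". drive_tool: Moves the arm, as the interface text tells. Its arguments: {"type":"object","properties":{"deltas":{"type":"array"},"jaw":{"type":"number"},"force":{"type":"number"}},"required":["deltas"]}

```bash
ls; mkdir -p pics
python3 - <<'E'
from station import manip, vision
import cv2
print(manip.sense())
for n in ("top","side"):
    im=vision.snapshot(n); cv2.imwrite(f"pics/{n}0.png",im[:,:,::-1])
    print(n,vision.camera_model(n))
E
```

```text
pics
{'t': 0.0, 'q': array([-1.37248427e+00,  5.28480656e-01,  1.43390031e+00, -1.41822241e-05,
        1.18139570e+00, -1.78485398e-01]), 'qd': array([ 0.00223336,  0.00139753,  0.00013404, -0.00188572,  0.0005477 ,
        0.00074497]), 'tau': array([-1.76569461e-03, -4.42362893e+01, -1.78022915e+01, -4.77775739e-04,
        8.42971931e-03, -8.48377795e-06]), 'tcp_pos': array([ 0.22985433, -0.58042965,  0.23032535]), 'tool_rot': array([ 9.82304300e-01,  1.87288735e-01, -1.73822018e-05, -1.09188563e-03]), 'force': array([-0.15687656,  0.84664116,  0.22691914]), 'ft_torque': array([0.03783066, 0.00897147, 0.04641314]), 'gripper_force': 0.0, 'finger_gap': 0.9992824703092866}
top {'camera_matrix': array([[472.19635399,   0.        , 317.53213188],
       [  0.        , 472.19635399, 230.18052745],
       [  0.        ,   0.        ,   1.        ]]), 'D': array([-0.02863179,  0.        ,  0.        ,  0.        ,  0.        ]), 'rvec': array([ 2.19554967, -2.18036094,  0.05632633]), 'tvec': array([-0.00153896,  0.54418702,  1.20847333])}
side {'camera_matrix': array([[485.27843712,   0.        , 317.20253162],
       [  0.        , 485.27843712, 244.24076098],
       [  0.        ,   0.        ,   1.        ]]), 'D': array([-0.10071131,  0.        ,  0.        ,  0.        ,  0.        ]), 'rvec': array([ 0.12587745, -2.80615714,  1.33434642]), 'tvec': array([0.54304111, 0.09837995, 1.03343993])}
```

View pics/top0.png

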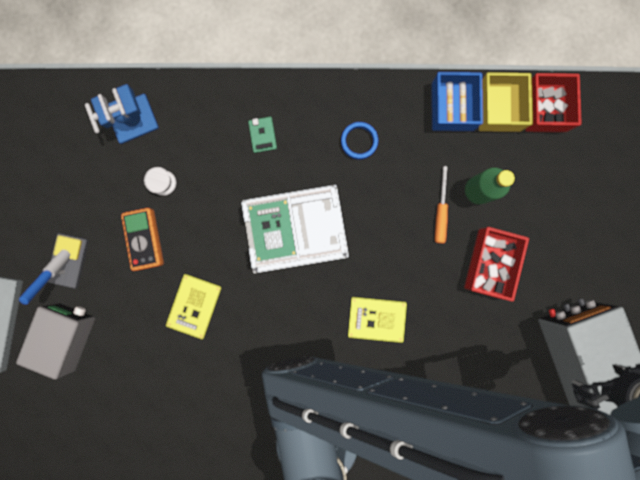

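View pics/side0.png

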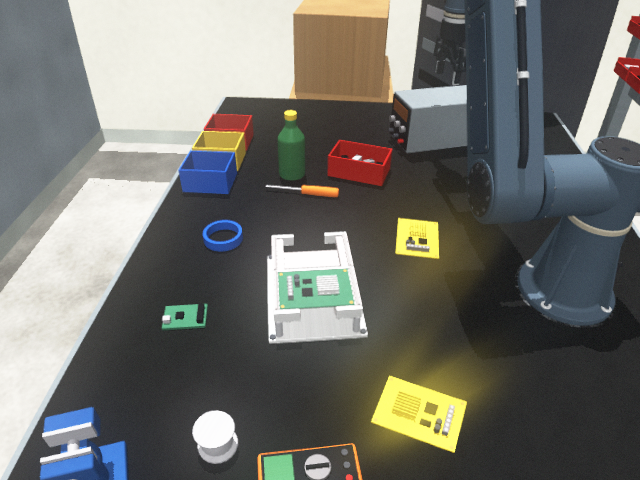

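The green board sits at about (270,230) in the top view, in the jig's left (world +y) nest. The open well is at (320,222). The yellow boards at (195,307) and (377,319) and the small green one at (263,134) are look-alikes. I'll confirm this in an enlarged crop.

```bash
python3 - <<'E'
import cv2
im=cv2.imread("pics/top0.png")[175:285,225:365]
cv2.imwrite("pics/crop0.png",cv2.resize(im,None,fx=5,fy=5,interpolation=cv2.INTER_CUBIC))
E
cat > h.py <<'E'
import numpy as np, cv2
from station import manip, vision
from scipy.spatial.transform import Rotation as R
def ray(n,uv):
    c=vision.camera_model(n); r=R.from_rotvec(c["rvec"]).as_matrix()
    p=cv2.undistortPoints(np.array(uv,float).reshape(-1,1,2),c["camera_matrix"],c["D"]).reshape(-1,2)
    d=np.c_[p,np.ones(len(p))]@r; return -r.T@c["tvec"],d
def at_z(n,uv,z):
    o,d=ray(n,uv); return o+d*((z-o[2])/d[:,2])[:,None]
def proj(n,P):
    c=vision.camera_model(n); return cv2.projectPoints(np.array(P,float).reshape(-1,3),c["rvec"],c["tvec"],c["camera_matrix"],c["D"])[0].reshape(-1,2)
E
python3 - <<'E'
from h import *
print(at_z("top",[[241,198],[336,185],[348,257],[254,273]],0.01))
E
```

```text
[[ 0.62770556  0.20354609  0.01      ]
 [ 0.6634763  -0.04526782  0.01      ]
 [ 0.47531285 -0.07732781  0.01      ]
 [ 0.43205607  0.16645208  0.01      ]]
```

View pics/crop0.png

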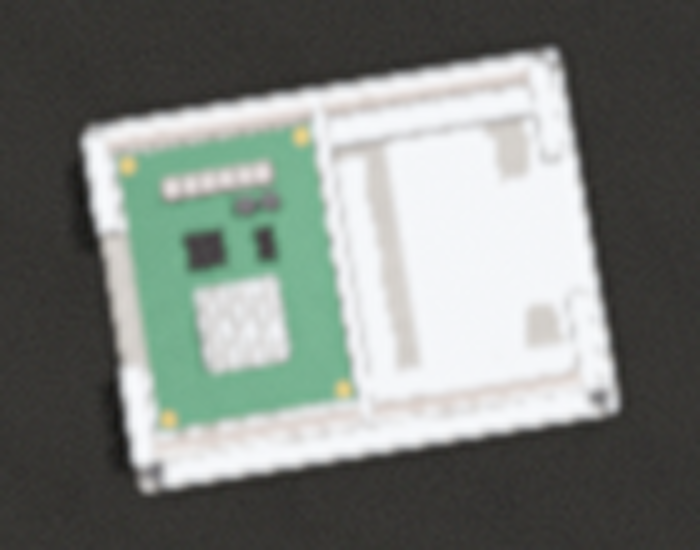

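The crop confirms it: a green board with heat sink and terminal strip in the left nest, with the open well to the right. The rib runs from about crop (318,110) to (365,410). I'll fit the board and jig pose from the green outline in both cameras.

Run:
```python
from h import *
from scipy.optimize import least_squares
from scipy.spatial.transform import Rotation as R
obs={}
for n,box in (("top",(225,365,175,285)),("side",(265,365,255,320))):
    im=cv2.imread(f"pics/{n}0.png"); x0,x1,y0,y1=box
    hsv=cv2.cvtColor(cv2.resize(im[y0:y1,x0:x1],None,fx=4,fy=4,interpolation=cv2.INTER_CUBIC),cv2.COLOR_BGR2HSV)
    m=cv2.inRange(hsv,(60,70,40),(95,255,255)); m=cv2.morphologyEx(m,cv2.MORPH_CLOSE,np.ones((25,25)))
    c=max(cv2.findContours(m,0,1)[0],key=cv2.contourArea)
    q=cv2.approxPolyDP(cv2.convexHull(c),12,True).reshape(-1,2)
    obs[n]=(q+.5)/4-.5+[x0,y0]
    print(n,obs[n].tolist(), at_z(n,obs[n],.0732)[:,:2].round(4).tolist())
def corners(p,z=.0732):
    r=R.from_euler('z',p[2]).as_matrix()
    return np.array([[sx*.07,sy*.05,0] for sx in(1,-1) for sy in (1,-1)])@r.T+[p[0],p[1],z]
for use in (("top",),("side",),("top","side")):
    def res(p):
        o=[]
        for n in use:
            P=proj(n,corners(p))
            d=np.linalg.norm(P[:,None]-obs[n][None],axis=2); o+=list((P-obs[n][d.argmin(1)]).ravel())
        return o
    s=least_squares(res,[.55,.11,.16],loss='soft_l1'); print(use,s.x.round(4),np.round(s.fun,1))
```

```text
top [[282.125, 201.125], [286.625, 204.375], [293.875, 249.625], [290.375, 253.875], [261.125, 258.875], [256.375, 253.875], [249.375, 211.125], [252.875, 206.125]] [[0.6125, 0.0902], [0.6044, 0.079], [0.4924, 0.0598], [0.4818, 0.0684], [0.469, 0.1404], [0.4812, 0.1523], [0.5871, 0.1713], [0.5996, 0.1628]]
side [[346.875, 271.375], [353.375, 303.875], [279.875, 308.125], [278.375, 272.375]] [[0.4805, 0.0653], [0.4649, 0.1536], [0.5989, 0.1769], [0.616, 0.081]]
('top',) [0.54   0.1153 0.3184] [-5.4 -1.6  0.2 -3.9 -0.3  4.5  5.6  1.3]
('side',) [0.5401 0.1173 0.1679] [-1.1  0.5 -0.7 -0.5  1.1  0.6  0.7 -3. ]
('top', 'side') [0.5403 0.1173 0.167 ] [-6.2 -0.6  4.3 -2.  -5.9  2.4  4.8  0.9 -1.2  0.5 -0.7 -0.5  1.   0.6
  0.6 -3. ]
```

```bash
cat >> h.py <<'E'
JX,JY,YAW=.5498,.0624,.171
def s(): 
    m=manip.sense(); p=m["tcp_pos"]; T=R.from_quat(m["tool_rot"]).as_matrix(); return m,p,T
c_,s_=np.cos(YAW),np.sin(YAW)
def tojig(p): d=np.array(p[:2])-[JX,JY]; return np.array([c_*d[0]+s_*d[1],-s_*d[0]+c_*d[1],p[2]])*1000
def phi_of(T): return YAW-np.arctan2(T[1,1],T[0,1])     # 0: tool y along jig x; +90deg: tool y along jig -y
def tcpC(C,phi,g=85.4):   # C: inner corner of finger A (jig mm), finger A on tool -y side -> TCP jig xy
    n=np.array([np.cos(phi),-np.sin(phi)]); t=np.array([np.sin(phi),np.cos(phi)])
    return np.array(C)+11*t+g/2*n
def cornerC(p,phi,g=85.4):
    n=np.array([np.cos(phi),-np.sin(phi)]); t=np.array([np.sin(phi),np.cos(phi)])
    return p[:2]-11*t-g/2*n
def rows(start,targets):
    """start,targets: (jig x,y,z mm, phi) -> rows in tool axes of start"""
    a=start[3]; ty=np.array([np.cos(a),-np.sin(a)]); tx=np.array([-np.sin(a),-np.cos(a)])
    return [[round(float(v),3) for v in ((np.array(t[:2])-start[:2])@tx,(np.array(t[:2])-start[:2])@ty,-(t[2]-start[2]),t[3]-a)] for t in targets]
def state():
    m,p,T=s(); j=tojig(p); f=m["force"]; fj=[c_*f[0]+s_*f[1],-s_*f[0]+c_*f[1],f[2]]
    return (*j,phi_of(T)),np.array(fj),m
E
python3 - <<'E'
from h import *
st,f,m=state(); print(np.round(st,3),f)
m,p,T=s(); print(T.round(3))
ph=np.radians(15); x,y=tcpC((20,135),ph); print("goal",x,y)
print(rows(st,[(x,y,230,ph)]))
for P in [(0,-111.5,74),(0,0,74),(74,111.5,10)]:
    pass
E
```

```text
[-424.635 -579.082  230.431    1.365] [-0.41245397 -0.16964565  0.03996234]
[[ 0.93   0.368 -0.   ]
 [ 0.368 -0.93   0.002]
 [ 0.    -0.002 -1.   ]]
goal 64.09204227867095 134.57361086330212
[[-624.283, -598.689, 0.431, -1.103]]
```

```bash
sed -i 's/tx=np.array(\[-np.sin(a),-np.cos(a)\])/tx=np.array([np.sin(a),np.cos(a)])/' h.py
python3 - <<'E'
from h import *
st,f,m=state(); st=np.array(st)
ph=np.radians(15); x,y=tcpC((20,135),ph); g=np.array([x,y,230,ph])
N=5
for k in range(N):
    print(rows(st+(g-st)*k/N,[st+(g-st)*(k+1)/N]))
E
```

```text
[[124.857, -119.738, 0.086, -0.221]]
[[148.034, -89.511, 0.086, -0.221]]
[[164.035, -54.946, 0.086, -0.221]]
[[172.083, -17.716, 0.086, -0.221]]
[[171.789, 20.372, 0.086, -0.221]]
```

>>> {"op": "drive_tool", "data": {"deltas": [[[25, -24, -6, -0.044], [50, -48, -12, -0.088], [75, -72, -18, -0.132], [100, -96, -24, -0.177], [125, -120, -30, -0.221]]], "jaw": 85.4}}

```text
t: 0.52
tcp_pos: [0.3022, -0.4217, 0.261]
tool_rot: [0.955, 0.295, -0.0, -0.001]
force: [0.6, -0.6, -0.5]
finger_gap: 1.001
gripper_force: 0.0
```

>>> {"op": "drive_tool", "data": {"deltas": [[[30, -18, 0, -0.044], [59, -36, 0, -0.088], [89, -54, 0, -0.132], [118, -72, 0, -0.177], [148, -89.5, 0, -0.221]]]}}

```text
t: 0.93
tcp_pos: [0.3741, -0.2644, 0.2611]
tool_rot: [0.917, 0.399, -0.0, -0.0]
force: [0.4, 0.4, 0.4]
finger_gap: 0.999
gripper_force: 0.0
```

>>> {"op": "drive_tool", "data": {"deltas": [[[33, -11, 0, -0.044], [66, -22, 0, -0.088], [98, -33, 0, -0.132], [131, -44, 0, -0.177], [164, -55, 0, -0.221]]]}}

```text
t: 1.35
tcp_pos: [0.446, -0.1072, 0.2612]
tool_rot: [0.867, 0.498, -0.0, -0.0]
force: [0.8, -0.4, -0.3]
finger_gap: 1.002
gripper_force: 0.0
```

>>> {"op": "drive_tool", "data": {"deltas": [[[34, -3.5, 0, -0.044], [69, -7, 0, -0.088], [103, -10.5, 0, -0.132], [138, -14, 0, -0.177], [172, -18, 0, -0.221]]]}}

```text
t: 1.77
tcp_pos: [0.5177, 0.0503, 0.261]
tool_rot: [0.807, 0.59, -0.0, -0.0]
force: [0.5, -0.5, 0.0]
finger_gap: 1.0
gripper_force: 0.0
```

>>> {"op": "drive_tool", "data": {"deltas": [[[34, 4, 0, -0.044], [69, 8, 0, -0.088], [103, 12, 0, -0.132], [138, 16, 0, -0.177], [172, 20, 0, -0.221]]]}}

```text
t: 2.18
tcp_pos: [0.589, 0.208, 0.2608]
tool_rot: [0.737, 0.676, -0.0, -0.0]
force: [1.5, 0.1, 0.4]
finger_gap: 1.002
gripper_force: 0.0
```

>>> {"op": "drive_tool", "data": {"deltas": [[[0, 0, 32, 0], [0, 0, 64, 0], [0, 0, 96, 0], [0, 0, 128, 0], [0, 0, 160, 0]]]}}

```text
t: 2.6
tcp_pos: [0.5885, 0.2064, 0.0996]
tool_rot: [0.738, 0.675, -0.0, -0.0]
force: [0.4, -0.3, -0.4]
finger_gap: 0.998
gripper_force: 0.0
```

Run:
```python
from h import *
st,f,m=state(); print(np.round(st,3),f.round(1), cornerC(np.array(st[:2]),st[3]).round(1))
a=vision.snapshot("top")[175:285,205:345,::-1]; b=vision.snapshot("side")[180:360,210:440,::-1]
a=cv2.resize(a,None,fx=3,fy=3,interpolation=cv2.INTER_CUBIC); b=cv2.resize(b,(420,330),interpolation=cv2.INTER_CUBIC)
b=cv2.resize(vision.snapshot("side")[200:340,220:400,::-1],(424,330),interpolation=cv2.INTER_CUBIC)
a=cv2.resize(a,(376,330)); cv2.imwrite("pics/p1.png",np.hstack([a,b]))
```

```text
[ 62.637 135.278  99.56    0.26 ] [ 0.3 -0.3 -0.4] [ 18.5 135.6]
```

View pics/p1.png

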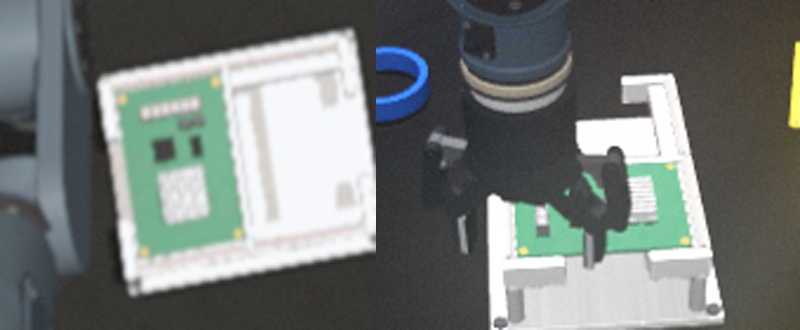

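>>> {"op": "drive_tool", "data": {"deltas": [[[0, 0, 25, 0], [0, 0, 50, 0], [-9.7, 2.6, 50, 0], [-19.3, 5.1, 50, 0], [-24.2, 6.4, 50, 0]]]}}

```text
t: 3.17
tcp_pos: [0.5953, 0.1801, 0.0537]
tool_rot: [0.738, 0.675, 0.001, 0.001]
force: [0.4, 0.2, 0.4]
finger_gap: 1.001
gripper_force: 0.0
```

>>> {"op": "drive_tool", "data": {"deltas": [[[-1.9, 0.5, 0, 0], [-3.9, 1, 0, 0], [-3.9, 1, 0, 0]]]}}

```text
t: 3.42
tcp_pos: [0.5949, 0.177, 0.0529]
tool_rot: [0.738, 0.675, 0.001, 0.001]
force: [0.3, 0.4, -0.1]
finger_gap: 0.999
gripper_force: 0.0
```

Run:
```python
from h import *
st,f,m=state(); print(np.round(st,3),f.round(1), cornerC(np.array(st[:2]),st[3]).round(1))
```

```text
[ 63.964 105.257  52.884   0.261] [ 0.3  0.4 -0.1] [ 19.9 105.6]
```

>>> {"op": "drive_tool", "data": {"deltas": [[[-1, 0.3, 0, 0], [-1.9, 0.5, 0, 0], [-1.9, 0.5, 0, 0]]]}}

```text
t: 3.67
tcp_pos: [0.5942, 0.1757, 0.0515]
tool_rot: [0.738, 0.675, 0.0, 0.0]
force: [0.2, 0.1, 0.1]
finger_gap: 0.999
gripper_force: 0.0
```

>>> {"op": "drive_tool", "data": {"deltas": [[[-1, 0.3, 0, 0], [-1.9, 0.5, 0, 0], [-1.9, 0.5, 0, 0]]]}}

```text
t: 3.92
tcp_pos: [0.5945, 0.1741, 0.0513]
tool_rot: [0.738, 0.675, 0.0, -0.0]
force: [-0.3, 1.6, 1.0]
finger_gap: 0.998
gripper_force: 1.0
```

Run:
```python
from h import *
st,f,m=state(); print(np.round(st,3),f.round(1), cornerC(np.array(st[:2]),st[3]).round(1),m["q"].round(2))
```

```text
[ 63.036 102.507  51.318   0.26 ] [-0.   1.6  1. ] [ 18.9 102.9] [0.1  0.76 1.57 0.   0.81 0.19]
```

>>> {"op": "drive_tool", "data": {"deltas": [[[-1, 0.3, 0, 0], [-1.9, 0.5, 0, 0], [-1.9, 0.5, 0, 0]]]}}

```text
t: 4.17
tcp_pos: [0.5945, 0.1735, 0.0513]
tool_rot: [0.739, 0.674, 0.001, -0.001]
force: [-0.8, 8.4, 0.9]
finger_gap: 1.002
gripper_force: 3.5
```

Run:
```python
from h import *
st,f,m=state(); print(np.round(st,3),f.round(1), cornerC(np.array(st[:2]),st[3]).round(1),m["q"].round(2))
```

```text
[ 62.953 101.898  51.343   0.262] [0.6 8.4 0.9] [ 18.9 102.4] [0.1  0.76 1.57 0.   0.81 0.19]
```

>>> {"op": "drive_tool", "data": {"deltas": [[[0, 0, -2.5, 0], [0, 0, -5, 0], [0, 0, -7.5, 0], [0, 0, -10, 0]]]}}

```text
t: 4.5
tcp_pos: [0.5945, 0.1733, 0.0612]
tool_rot: [0.738, 0.674, 0.001, -0.001]
force: [-0.2, 5.1, -0.6]
finger_gap: 0.997
gripper_force: 2.8
```

Run:
```python
from h import *
st,f,m=state(); print(np.round(st,3),f.round(1), cornerC(np.array(st[:2]),st[3]).round(1),m["q"].round(2))
a=cv2.resize(vision.snapshot("side")[220:340,240:400,::-1],(800,600),interpolation=cv2.INTER_CUBIC)
cv2.imwrite("pics/p2.png",a)
```

```text
[ 62.924 101.696  61.153   0.261] [ 0.7  5.1 -0.6] [ 18.8 102.1] [0.1  0.74 1.57 0.   0.83 0.19]
```

View pics/p2.png

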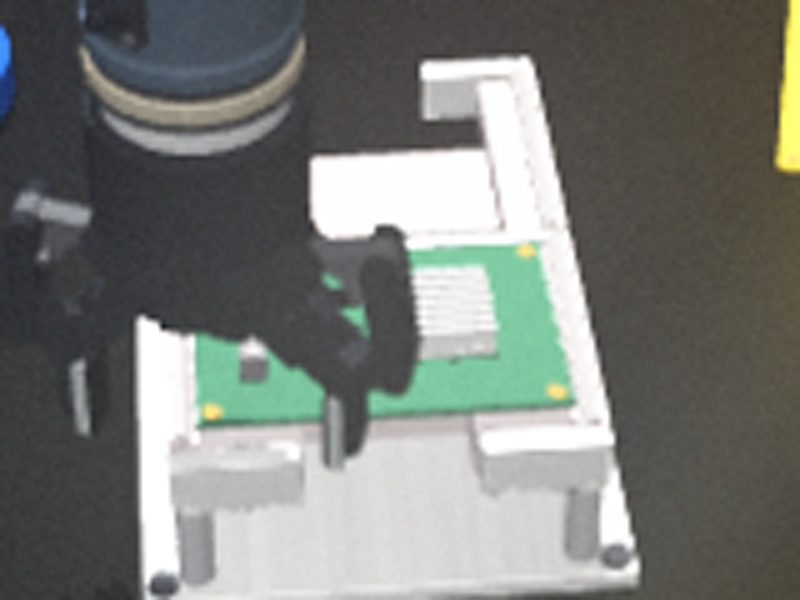

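The edge is lifting: the load on the tool is about half the board's weight, and a gap shows under the edge near (340,420). I'll keep lifting along the arc.

>>> {"op": "drive_tool", "data": {"deltas": [[[-0.5, 0.1, -3, 0], [-0.9, 0.2, -6, 0], [-1.4, 0.4, -9, 0], [-2, 0.5, -12, 0], [-2.7, 0.7, -15, 0]]]}}

```text
t: 4.97
tcp_pos: [0.5949, 0.1709, 0.0764]
tool_rot: [0.738, 0.674, 0.001, -0.001]
force: [-0.8, 8.2, 0.3]
finger_gap: 0.999
gripper_force: 3.4
```

Run:
```python
from h import *
st,f,m=state(); print(np.round(st,3),f.round(1), cornerC(np.array(st[:2]),st[3]).round(1),m["q"].round(2))
```

```text
[62.94  99.197 76.388  0.262] [0.6 8.2 0.3] [18.8 99.6] [0.1  0.72 1.57 0.   0.86 0.19]
```

>>> {"op": "drive_tool", "data": {"deltas": [[[-1.4, 0.4, -6.7, 0], [-3.7, 1, -13.2, 0], [-6.3, 1.7, -19.5, 0], [-9.4, 2.5, -25.6, 0], [-12.8, 3.4, -31.5, 0]]]}}

```text
t: 5.38
tcp_pos: [0.5973, 0.157, 0.1083]
tool_rot: [0.738, 0.675, 0.001, -0.001]
force: [0.1, 5.3, 2.1]
finger_gap: 0.998
gripper_force: 2.3
```

Run:
```python
from h import *
st,f,m=state(); print(np.round(st,3),f.round(1), cornerC(np.array(st[:2]),st[3]).round(1),m["q"].round(2))
# swing plan about the C corner, phi -> 90 deg
a=np.array(st); C=cornerC(a[:2],a[3]); 
n=12; ph=[a[3]+(np.pi/2-a[3])*k/n for k in range(n+1)]
P=[(*tcpC(C,p),a[2],p) for p in ph]
for k in range(0,n,4): print(rows(P[k],P[k+1:k+5]))
```

```text
[ 62.947  85.163 108.334   0.26 ] [1.  5.2 2.1] [18.9 85.5] [0.08 0.67 1.55 0.   0.92 0.16]
[[-4.719, 0.944, -0.0, 0.109], [-9.512, 1.369, -0.0, 0.218], [-14.324, 1.269, -0.0, 0.328], [-19.095, 0.645, -0.0, 0.437]]
[[-4.719, 0.944, -0.0, 0.109], [-9.512, 1.369, -0.0, 0.218], [-14.324, 1.269, -0.0, 0.328], [-19.095, 0.645, -0.0, 0.437]]
[[-4.719, 0.944, -0.0, 0.109], [-9.512, 1.369, -0.0, 0.218], [-14.324, 1.269, -0.0, 0.328], [-19.095, 0.645, -0.0, 0.437]]
```

>>> {"op": "drive_tool", "data": {"deltas": [[[-2.8, 0.8, -4.2, 0], [-5.9, 1.6, -8.2, 0], [-9.3, 2.5, -12.1, 0], [-12.8, 3.4, -15.7, 0], [-16.4, 4.4, -19.2, 0]]]}}

```text
t: 5.8
tcp_pos: [0.6004, 0.1389, 0.1275]
tool_rot: [0.738, 0.675, -0.0, 0.0]
force: [-0.6, 2.6, 1.8]
finger_gap: 1.002
gripper_force: 1.1
```

Run:
```python
from h import *
st,f,m=state(); print(np.round(st,3),f.round(1), cornerC(np.array(st[:2]),st[3]).round(1),m["q"].round(2))
def w(j): return [JX+(c_*j[0]-s_*j[1])/1e3,JY+(s_*j[0]+c_*j[1])/1e3,j[2]/1e3]
print(proj("side",[w((19,102,61)),w((19,102,74)),w((24,123,61)),w((24,123,74))]).round(0))
a=cv2.resize(vision.snapshot("side")[180:330,220:420,::-1],(800,600),interpolation=cv2.INTER_CUBIC)
cv2.imwrite("pics/p3.png",a)
```

```text
[ 62.882  66.752 127.47    0.259] [-0.2  2.6  1.8] [18.8 67.1] [ 0.05  0.64  1.54 -0.    0.95  0.14]
[[306. 310.]
 [306. 305.]
 [304. 319.]
 [304. 314.]]
```

View pics/p3.png

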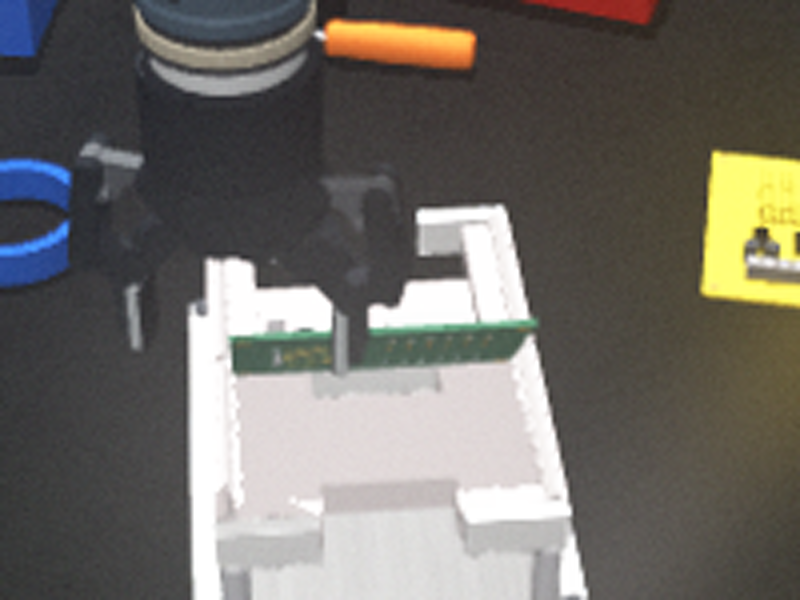

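The board leans at about 50° on finger A, whose tip is near (343,372). Finger B is clear on the left at (135,345). I'll swing B over to the parts side, pivoting about A's contact corner.

>>> {"op": "drive_tool", "data": {"deltas": [[[-4.7, 0.9, 0, 0.109], [-9.5, 1.4, 0, 0.218], [-14.3, 1.3, 0, 0.328], [-19.1, 0.6, 0, 0.437]]]}}

```text
t: 6.18
tcp_pos: [0.5994, 0.1192, 0.1267]
tool_rot: [0.868, 0.497, -0.0, 0.0]
force: [-0.3, 2.4, 1.7]
finger_gap: 0.996
gripper_force: 0.9
```

>>> {"op": "drive_tool", "data": {"deltas": [[[-4.7, 0.9, 0, 0.109], [-9.5, 1.4, 0, 0.218], [-14.3, 1.3, 0, 0.328], [-19.1, 0.6, 0, 0.437]]]}}

```text
t: 6.52
tcp_pos: [0.5902, 0.1024, 0.1267]
tool_rot: [0.955, 0.297, -0.0, 0.0]
force: [-1.0, 1.6, 1.6]
finger_gap: 0.998
gripper_force: 1.0
```

>>> {"op": "drive_tool", "data": {"deltas": [[[-4.7, 0.9, 0, 0.109], [-9.5, 1.4, 0, 0.218], [-14.3, 1.3, 0, 0.328], [-19.1, 0.6, 0, 0.437]]]}}

```text
t: 6.85
tcp_pos: [0.5747, 0.091, 0.1267]
tool_rot: [0.997, 0.083, -0.0, 0.0]
force: [-0.3, 1.9, 1.4]
finger_gap: 1.0
gripper_force: 1.0
```

Run:
```python
from h import *
st,f,m=state(); print(np.round(st,3),f.round(1), cornerC(np.array(st[:2]),st[3]).round(1),m["q"].round(2))
a=cv2.resize(vision.snapshot("side")[180:330,220:420,::-1],(800,600),interpolation=cv2.INTER_CUBIC)
cv2.imwrite("pics/p4.png",a)
```

```text
[ 29.449  23.967 126.731   1.576] [0.  1.9 1.4] [18.7 66.7] [-0.03  0.61  1.63 -0.    0.9   1.37]
```

View pics/p4.png

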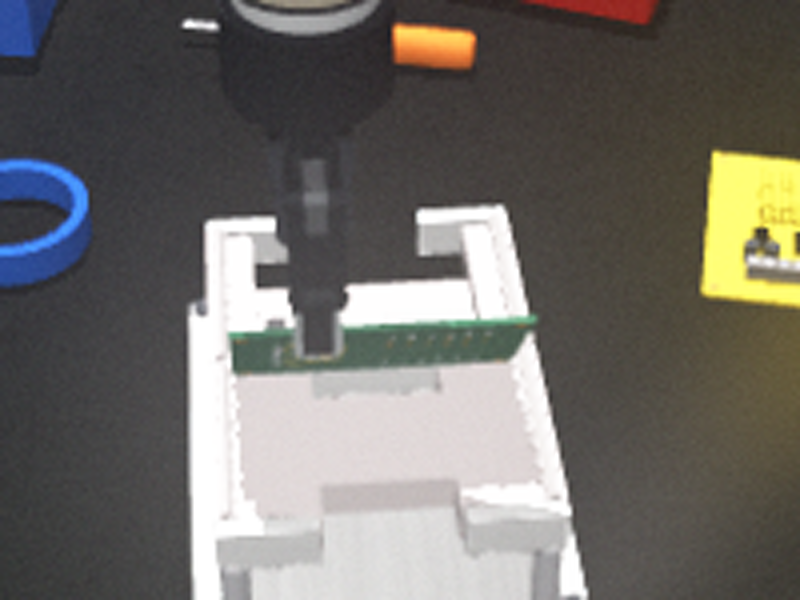

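Both fingers now straddle the board. Next I'll slide to the jig's centre line, raise the board to about 65° and then close gently.

>>> {"op": "drive_tool", "data": {"deltas": [[[-6, 0, 0, -0.005], [-12, 0, 0, -0.005], [-18, 0, 0, -0.005], [-24, 0, 0, -0.005], [-29, 0, 0, -0.005]]]}}

```text
t: 7.32
tcp_pos: [0.5455, 0.0868, 0.1269]
tool_rot: [0.996, 0.088, -0.0, 0.0]
force: [0.8, 0.9, -0.1]
finger_gap: 0.994
gripper_force: 0.3
```

>>> {"op": "drive_tool", "data": {"deltas": [[[0, 4, -3.5, 0], [0, 8, -7, 0], [0, 12, -10, 0], [0, 16, -13, 0], [0, 19, -15, 0]]]}}

```text
t: 7.73
tcp_pos: [0.5505, 0.0675, 0.1427]
tool_rot: [0.996, 0.088, 0.001, 0.0]
force: [-0.1, -0.5, 0.2]
finger_gap: 1.001
gripper_force: 0.1
```

>>> {"op": "drive_tool", "data": {"deltas": [[[0, 0, 0, 0], [0, 0, 0, 0]]], "jaw": 65, "force": 20}}

```text
t: 7.9
tcp_pos: [0.5502, 0.068, 0.1423]
tool_rot: [0.996, 0.087, 0.0, 0.0]
force: [-0.1, -0.4, 0.4]
finger_gap: 0.768
gripper_force: 0.2
```

Run:
```python
from h import *
st,f,m=state(); print(np.round(st,3),f.round(1), m["finger_gap"])
```

```text
[  1.297   5.414 142.311   1.567] [-0.2 -0.4  0.4] 0.7678456980125793
```

```bash
cat >> h.py <<'E'
def w(j): return [JX+(c_*j[0]-s_*j[1])/1e3,JY+(s_*j[0]+c_*j[1])/1e3,j[2]/1e3]
def green(n="side",box=(250,375,200,330),save=None):
    im=vision.snapshot(n)[:,:,::-1]; x0,x1,y0,y1=box
    if save: cv2.imwrite(save,cv2.resize(im[180:330,220:420],(800,600),interpolation=cv2.INTER_CUBIC))
    m=cv2.inRange(cv2.cvtColor(im[y0:y1,x0:x1].copy(),cv2.COLOR_BGR2HSV),(60,70,30),(95,255,255))
    c=max(cv2.findContours(m,0,1)[0],key=cv2.contourArea).reshape(-1,2)+[x0,y0]
    return cv2.boxPoints(cv2.minAreaRect(c)).round(1), c
E
python3 - <<'E'
from h import *
b,c=green(); print(b.tolist(),c.min(0),c.max(0))
for th in (0,20,50,65,75,90):
    r=np.radians(th); S,K=np.sin(r),np.cos(r)
    P=[w((sx*70,3+3.2*S+K*e,70+S*e)) for sx in (1,-1) for e in (0,100)]
    print(th,proj("side",P).round(0).tolist())
E
```

```text
[[320.6000061035156, 244.0], [351.8999938964844, 241.8000030517578], [353.70001220703125, 266.20001220703125], [322.3999938964844, 268.3999938964844]] [321 242] [352 267]
0 [[278.0, 272.0], [279.0, 309.0], [347.0, 269.0], [354.0, 304.0]]
20 [[278.0, 273.0], [278.0, 294.0], [347.0, 269.0], [355.0, 289.0]]
50 [[278.0, 273.0], [276.0, 266.0], [347.0, 269.0], [354.0, 262.0]]
65 [[278.0, 273.0], [276.0, 252.0], [347.0, 270.0], [353.0, 248.0]]
75 [[278.0, 273.0], [275.0, 244.0], [347.0, 270.0], [352.0, 240.0]]
90 [[278.0, 273.0], [275.0, 234.0], [347.0, 270.0], [350.0, 230.0]]
```

The board follows finger A and is now at about 73°. I'll close further and lift the tool to gripping height.

>>> {"op": "drive_tool", "data": {"deltas": [[[0, 0.5, 0, 0], [0, 0.5, 0, 0], [0, 0.5, 0, 0]]], "jaw": 40}}

```text
t: 8.2
tcp_pos: [0.5496, 0.0679, 0.1418]
tool_rot: [0.996, 0.088, -0.0, 0.0]
force: [0.6, 0.5, -0.9]
finger_gap: 0.468
gripper_force: 0.0
```

>>> {"op": "drive_tool", "data": {"deltas": [[[0, 0, -4, 0], [0, 0, -8, 0], [0, 0, -12, 0]]], "jaw": 20}}

```text
t: 8.45
tcp_pos: [0.5498, 0.0678, 0.1544]
tool_rot: [0.996, 0.088, 0.0, 0.0]
force: [0.3, -0.4, 0.5]
finger_gap: 0.234
gripper_force: 0.0
```

>>> {"op": "drive_tool", "data": {"deltas": [[[0, 0, 0, 0], [0, 0, 0, 0], [0, 0, 0, 0]]], "jaw": 12}}

```text
t: 8.7
tcp_pos: [0.5498, 0.0678, 0.1542]
tool_rot: [0.996, 0.088, 0.0, 0.0]
force: [-0.1, 0.3, 0.2]
finger_gap: 0.141
gripper_force: 0.0
```

Run:
```python
from h import *
st,f,m=state(); print(np.round(st,3),f.round(1), m["finger_gap"])
b,c=green(save="pics/p5.png"); print(b.tolist(),c.min(0),c.max(0))
```

```text
[  0.928   5.311 154.184   1.566] [-0.1  0.3  0.2] 0.14146362057516831
[[275.8999938964844, 232.3000030517578], [349.0, 228.6999969482422], [350.8999938964844, 268.5], [277.79998779296875, 272.1000061035156]] [276 229] [349 270]
```

View pics/p5.png

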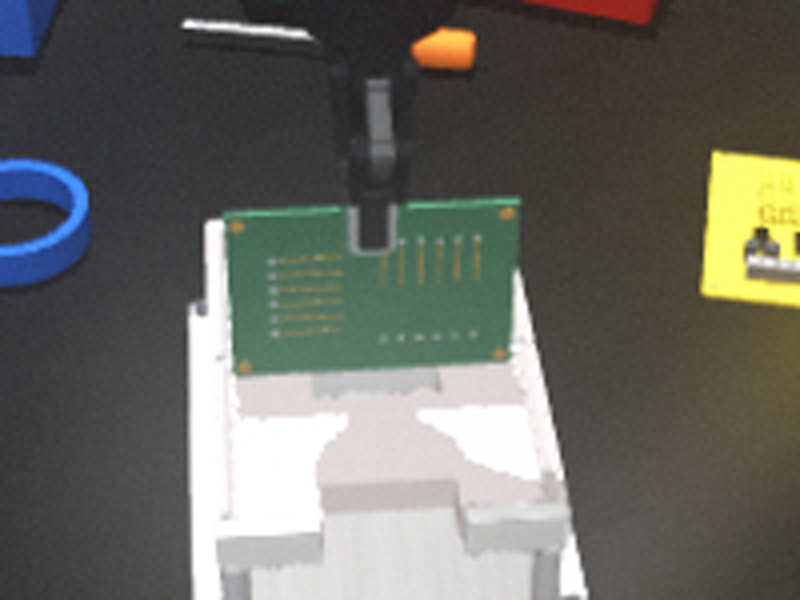

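The board stands upright in the start nest, with its top edge on row ~205, and the fingers straddle its top middle at (373,230). I'll grip it.

>>> {"op": "drive_tool", "data": {"deltas": [[[0, 0, 0, 0], [0, 0, 0, 0], [0, 0, 0, 0], [0, 0, 0, 0]]], "jaw": 0, "force": 40}}

```text
t: 9.08
tcp_pos: [0.5498, 0.0677, 0.154]
tool_rot: [0.996, 0.088, -0.0, 0.0]
force: [-0.5, 0.1, 1.1]
finger_gap: 0.024
gripper_force: 41.8
```

>>> {"op": "drive_tool", "data": {"deltas": [[[0, 0, -2, 0], [0, 0, -4, 0], [0, 0, -6, 0], [0, 0, -8, 0]]]}}

```text
t: 9.42
tcp_pos: [0.5496, 0.0678, 0.162]
tool_rot: [0.996, 0.088, -0.0, -0.0]
force: [-0.0, 0.2, -1.0]
finger_gap: 0.025
gripper_force: 41.4
```

Run:
```python
from h import *
st,f,m=state(); print(np.round(st,3),f.round(1), m["finger_gap"],m["ft_torque"])
b,c=green(); print(b.tolist(),c.min(0),c.max(0))
```

```text
[  0.764   5.357 161.982   1.566] [ 0.   0.2 -1. ] 0.024987381249870155 [ 0.01005091 -0.01099814 -0.00551995]
[[275.0, 227.0], [349.0, 227.0], [349.0, 266.0], [275.0, 266.0]] [275 227] [349 266]
```

>>> {"op": "drive_tool", "data": {"deltas": [[[0, 3.5, 0, 0], [0, 7, 0, 0], [0, 10.5, 0, 0], [0, 13.5, 0, 0], [0, 13.5, 0, 0]]]}}

```text
t: 9.88
tcp_pos: [0.5524, 0.0537, 0.1619]
tool_rot: [0.996, 0.087, 0.0, 0.0]
force: [-0.7, 0.1, -2.9]
finger_gap: 0.026
gripper_force: 41.4
```

>>> {"op": "drive_tool", "data": {"deltas": [[[0, 0, 2, 0], [0, 0, 4, 0], [0, 0, 6, 0], [0, 0, 7, 0], [0, 0, 7, 0]]]}}

```text
t: 10.3
tcp_pos: [0.5518, 0.0547, 0.1546]
tool_rot: [0.996, 0.088, -0.0, -0.0]
force: [-1.6, -1.1, -2.0]
finger_gap: 0.022
gripper_force: 41.4
```

Run:
```python
from h import *
st,f,m=state(); print(np.round(st,3),f.round(1), m["finger_gap"],m["ft_torque"])
```

```text
[  0.66   -7.964 154.566   1.566] [-1.8 -0.8 -2. ] 0.02237573677529407 [-0.01617568  0.02248544 -0.05092315]
```

>>> {"op": "drive_tool", "data": {"deltas": [[[0, -0.7, 0, 0], [0, -1.5, 0, 0], [0, -1.5, 0, 0]]]}}

```text
t: 10.55
tcp_pos: [0.5519, 0.0562, 0.1551]
tool_rot: [0.996, 0.088, 0.0, -0.0]
force: [0.2, -0.5, -1.3]
finger_gap: 0.024
gripper_force: 41.4
```

Run:
```python
from h import *
st,f,m=state(); print(np.round(st,3),f.round(1), m["finger_gap"],m["ft_torque"])
b,c=green(); print(b.tolist(),c.min(0),c.max(0))
P=[w((sx*70,-3+.7,70+e)) for sx in (1,-1) for e in (0,100)]; print(proj("side",P).round(0).tolist())
```

```text
[  1.03   -6.461 155.109   1.566] [ 0.1 -0.5 -1.3] 0.023615093981988623 [-0.00199314 -0.01336334 -0.02255942]
[[275.0, 226.0], [348.0, 226.0], [348.0, 264.0], [275.0, 264.0]] [275 226] [348 264]
[[278.0, 270.0], [275.0, 231.0], [347.0, 267.0], [349.0, 228.0]]
```

>>> {"op": "drive_tool", "data": {"deltas": [[[0, 0, 1, 0], [0, 0, 1.5, 0], [0, 0, 1.5, 0]]]}}

```text
t: 10.85
tcp_pos: [0.5522, 0.056, 0.154]
tool_rot: [0.996, 0.088, 0.0, 0.0]
force: [-0.1, -0.8, 1.7]
finger_gap: 0.023
gripper_force: 41.9
```

>>> {"op": "drive_tool", "data": {"deltas": [[[0, 0, 0, 0], [0, 0, 0, 0], [0, 0, 0, 0], [0, 0, 0, 0]]], "jaw": 16}}

```text
t: 11.18
tcp_pos: [0.552, 0.0559, 0.1535]
tool_rot: [0.996, 0.088, 0.0, 0.0]
force: [-0.1, -0.6, -0.6]
finger_gap: 0.188
gripper_force: 0.0
```

Run:
```python
from h import *
st,f,m=state(); print(np.round(st,3),f.round(1), m["finger_gap"],m["ft_torque"])
b,c=green(); print(b.tolist(),c.min(0),c.max(0))
```

```text
[  1.037  -6.752 153.507   1.566] [-0.2 -0.5 -0.6] 0.1884861429454731 [-0.0065215  -0.01149634  0.01956748]
[[274.8999938964844, 227.1999969482422], [347.8999938964844, 223.6999969482422], [349.8999938964844, 264.3999938964844], [276.8999938964844, 267.8999938964844]] [275 224] [348 265]
```

>>> {"op": "drive_tool", "data": {"deltas": [[[0, 4, 0, 0], [0, 8, 0, 0], [0, 12, 0, 0], [0, 16, 0, 0], [0, 20, 0, 0]]]}}

```text
t: 11.65
tcp_pos: [0.5555, 0.0356, 0.1535]
tool_rot: [0.996, 0.088, 0.0, 0.0]
force: [0.8, 0.2, -0.9]
finger_gap: 0.189
gripper_force: 0.1
```

```bash
cat >> h.py <<'E'
def fitwell():
    b,c=green(); t=c[c[:,1]<c[:,1].min()+8]
    b,_=b,0; print("bbox",c.min(0),c.max(0))
    for th in (90,80,70,60,50,40,30,20,10,0):
        r=np.radians(th); S,K=np.sin(r),np.cos(r)
        P=[w((sx*70,-3-K*e,70+S*e+3.2*K)) for sx in (1,-1) for e in (0,100)]; print(th,proj("side",P).round(0)[[1,3]].tolist())
E
python3 - <<'E'
from h import *
st,f,m=state(); print(np.round(st,3),f.round(1), m["finger_gap"],m["ft_torque"]); fitwell()
E
```

```text
[  1.09  -27.351 153.48    1.566] [ 0.8  0.  -0.9] 0.18873821006884453 [ 0.00787769  0.03811187 -0.00154125]
bbox [275 220] [346 267]
90 [[275.0, 231.0], [349.0, 227.0]]
80 [[275.0, 226.0], [348.0, 222.0]]
70 [[275.0, 222.0], [347.0, 219.0]]
60 [[275.0, 220.0], [345.0, 217.0]]
50 [[275.0, 220.0], [344.0, 217.0]]
40 [[275.0, 221.0], [343.0, 218.0]]
30 [[275.0, 223.0], [342.0, 220.0]]
20 [[276.0, 227.0], [342.0, 224.0]]
10 [[276.0, 232.0], [341.0, 229.0]]
0 [[276.0, 238.0], [341.0, 235.0]]
```

>>> {"op": "drive_tool", "data": {"deltas": [[[0, -3, 2, 0], [0, -8, 4, 0], [0, -12, 7, 0]]], "jaw": 40}}

```text
t: 11.95
tcp_pos: [0.5533, 0.0486, 0.1465]
tool_rot: [0.996, 0.088, 0.0, -0.0]
force: [0.7, 0.2, 0.4]
finger_gap: 0.465
gripper_force: 0.1
```

>>> {"op": "drive_tool", "data": {"deltas": [[[0, -4, 2, 0], [0, -9, 4, 0], [0, -14, 6, 0], [0, -19, 8, 0], [0, -22.5, 9, 0]]], "jaw": 85.4}}

```text
t: 12.37
tcp_pos: [0.549, 0.0711, 0.1372]
tool_rot: [0.996, 0.088, -0.0, -0.0]
force: [-0.6, 0.2, 0.2]
finger_gap: 0.999
gripper_force: 0.1
```

Run:
```python
from h import *
st,f,m=state(); print(np.round(st,3),f.round(1), m["finger_gap"],m["ft_torque"],"B y",st[1]-42.7*m["finger_gap"]); fitwell()
```

```text
[  0.678   8.738 137.151   1.565] [-0.6  0.3  0.2] 0.9988142197835396 [-0.04883407 -0.02390538  0.02592905] B y -33.91106687804842
bbox [275 222] [307 264]
90 [[275.0, 231.0], [349.0, 227.0]]
80 [[275.0, 226.0], [348.0, 222.0]]
70 [[275.0, 222.0], [347.0, 219.0]]
60 [[275.0, 220.0], [345.0, 217.0]]
50 [[275.0, 220.0], [344.0, 217.0]]
40 [[275.0, 221.0], [343.0, 218.0]]
30 [[275.0, 223.0], [342.0, 220.0]]
20 [[276.0, 227.0], [342.0, 224.0]]
10 [[276.0, 232.0], [341.0, 229.0]]
0 [[276.0, 238.0], [341.0, 235.0]]
```

>>> {"op": "drive_tool", "data": {"deltas": [[[0, 6.5, 0.7, 0], [0, 12.9, 3.5, 0], [0, 19, 6.6, 0], [0, 24.8, 10.2, 0], [0, 30.4, 14.2, 0]]]}}

```text
t: 12.83
tcp_pos: [0.5553, 0.0388, 0.1232]
tool_rot: [0.996, 0.087, 0.001, 0.0]
force: [0.3, -1.7, 1.6]
finger_gap: 0.999
gripper_force: 0.8
```

Run:
```python
from h import *
st,f,m=state(); print(np.round(st,3),f.round(1), m["finger_gap"],"B y",st[1]-42.7*m["finger_gap"]); b,c=green(); print(c.min(0),c.max(0))
b,c=green(box=(310,375,200,330)); print(c.min(0),c.max(0))
```

```text
[  1.445 -24.189 123.198   1.567] [ 0.  -1.8  1.6] 0.9993850804266726 B y -66.8627126931406
[275 217] [345 268]
[310 217] [345 266]
```

>>> {"op": "drive_tool", "data": {"deltas": [[[0, 5.3, 4.4, 0], [0, 10.3, 9.2, 0], [0, 14.9, 14.3, 0], [0, 19.1, 19.7, 0], [0, 22.9, 25.4, 0]]]}}

```text
t: 13.35
tcp_pos: [0.5586, 0.0175, 0.0971]
tool_rot: [0.996, 0.088, -0.0, -0.0]
force: [-0.1, -0.9, 0.1]
finger_gap: 0.998
gripper_force: 0.5
```

Run:
```python
from h import *
st,f,m=state(); print(np.round(st,3),f.round(1), m["finger_gap"],"B y",st[1]-42.7*m["finger_gap"]); b,c=green(save="pics/p6.png"); print(c.min(0),c.max(0))
```

```text
[  0.984 -45.726  97.133   1.566] [-0.3 -0.9  0.1] 0.9977002174215039 B y -88.32750154049259
[276 220] [345 268]
```

View pics/p6.png

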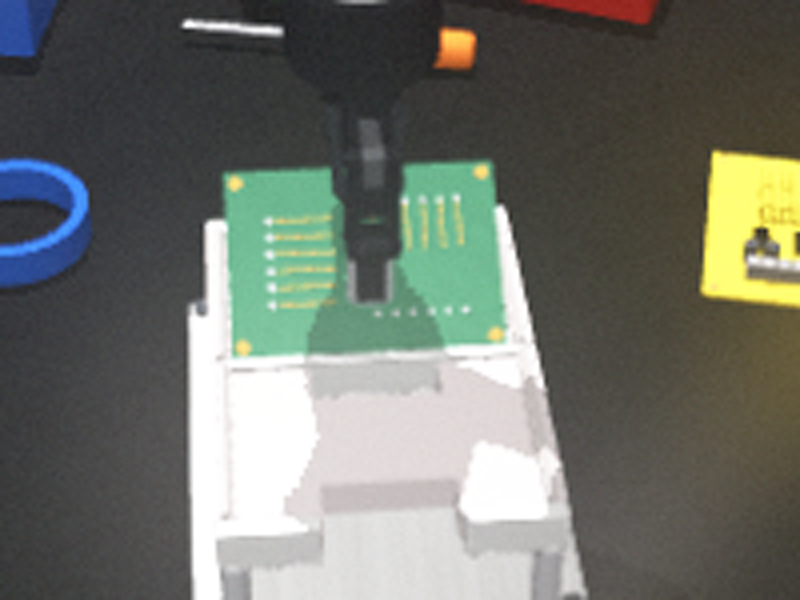

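The board is behind the rib at about 33°, leaning on finger B, and its inner edge lies along the rib at row ~355. I'll continue down with a light press toward the rib.

>>> {"op": "drive_tool", "data": {"deltas": [[[0, 3.2, 5.5, 0], [0, 6, 11, 0], [0, 8.3, 17, 0], [0, 10.3, 23, 0]]]}}

```text
t: 13.73
tcp_pos: [0.5603, 0.0076, 0.0742]
tool_rot: [0.996, 0.088, -0.0, -0.0]
force: [-1.6, -1.1, -1.0]
finger_gap: 1.005
gripper_force: 0.4
```

Run:
```python
from h import *
st,f,m=state(); print(np.round(st,3),f.round(1), m["finger_gap"],"B y",st[1]-42.7*m["finger_gap"]); fitwell()
```

```text
[  1.026 -55.804  74.163   1.566] [-1.8 -0.8 -1. ] 1.005175702902614 B y -98.72457821684374
bbox [276 225] [345 268]
90 [[275.0, 231.0], [349.0, 227.0]]
80 [[275.0, 226.0], [348.0, 222.0]]
70 [[275.0, 222.0], [347.0, 219.0]]
60 [[275.0, 220.0], [345.0, 217.0]]
50 [[275.0, 220.0], [344.0, 217.0]]
40 [[275.0, 221.0], [343.0, 218.0]]
30 [[275.0, 223.0], [342.0, 220.0]]
20 [[276.0, 227.0], [342.0, 224.0]]
10 [[276.0, 232.0], [341.0, 229.0]]
0 [[276.0, 238.0], [341.0, 235.0]]
```

>>> {"op": "drive_tool", "data": {"deltas": [[[0, 0.6, 4, 0], [0, 1, 8, 0], [0, 1.4, 12, 0], [0, 1.4, 12, 0]]]}}

```text
t: 14.12
tcp_pos: [0.561, 0.0052, 0.0626]
tool_rot: [0.996, 0.088, 0.0, 0.001]
force: [-1.1, -6.5, 0.8]
finger_gap: 0.997
gripper_force: 2.8
```

Run:
```python
from h import *
st,f,m=state(); print(np.round(st,3),f.round(1), m["finger_gap"],m["ft_torque"].round(2),"B y",st[1]-42.7*m["finger_gap"]); b,c=green(); print(c.min(0),c.max(0))
```

```text
[  1.283 -58.298  62.559   1.566] [-2.2 -6.2  0.8] 0.9971584498361697 [-0.81  0.12 -0.08] B y -100.87627053618107
[277 229] [344 268]
```

>>> {"op": "drive_tool", "data": {"deltas": [[[0, 0.3, 0, 0], [0, 0.6, 0, 0], [0, 0.9, 0, 0], [0, 1.2, 0, 0], [0, 1.5, 0, 0]]]}}

```text
t: 14.58
tcp_pos: [0.5609, 0.005, 0.0629]
tool_rot: [0.996, 0.088, 0.0, -0.0]
force: [-0.6, -1.5, 0.0]
finger_gap: 1.001
gripper_force: 0.8
```

Run:
```python
from h import *
st,f,m=state(); print(np.round(st,3),f.round(1), m["finger_gap"],m["ft_torque"].round(2),"B y",st[1]-42.7*m["finger_gap"]); b,c=green(); print(c.min(0),c.max(0))
```

```text
[  1.227 -58.413  62.908   1.566] [-0.9 -1.4  0. ] 1.001267362234304 [-0.2   0.02 -0.01] B y -101.16680156905139
[277 229] [344 268]
```

>>> {"op": "drive_tool", "data": {"deltas": [[[0, 0.2, 0, 0], [0, 0.4, 0, 0], [0, 0.6, 0, 0], [0, 0.8, 0, 0]]]}}

```text
t: 14.97
tcp_pos: [0.5611, 0.0043, 0.0629]
tool_rot: [0.996, 0.088, -0.0, -0.0]
force: [0.3, -0.1, -0.6]
finger_gap: 0.998
gripper_force: 0.5
```

Run:
```python
from h import *
st,f,m=state(); print(np.round(st,3),f.round(1), m["finger_gap"],m["ft_torque"].round(2),"B y",st[1]-42.7*m["finger_gap"]); b,c=green(); print(c.min(0),c.max(0))
```

```text
[  1.212 -59.177  62.876   1.566] [ 0.3 -0.1 -0.6] 0.9979507171958639 [-0.11 -0.03 -0.  ] B y -101.78967771898417
[277 230] [344 268]
```

>>> {"op": "drive_tool", "data": {"deltas": [[[0, 0.2, 0.5, 0], [0, 0.4, 1, 0], [0, 0.6, 1.5, 0], [0, 0.8, 2, 0], [0, 1, 2, 0]]]}}

```text
t: 15.43
tcp_pos: [0.5611, 0.0032, 0.0608]
tool_rot: [0.996, 0.088, -0.0, -0.0]
force: [-0.4, 0.2, -0.2]
finger_gap: 0.996
gripper_force: 0.0
```

Run:
```python
from h import *
st,f,m=state(); print(np.round(st,3),f.round(1), m["finger_gap"],m["ft_torque"].round(2),"B y",st[1]-42.7*m["finger_gap"]); b,c=green(); print(c.min(0),c.max(0))
```

```text
[  1.095 -60.288  60.82    1.566] [-0.4  0.2 -0.2] 0.9962579822372982 [-0.   -0.04  0.01] B y -102.82865800656758
[277 236] [344 268]
```

The board has dropped flat. I'll retreat and inspect.

>>> {"op": "drive_tool", "data": {"deltas": [[[0, 1.5, 0, 0], [0, 1.5, -15, 0], [0, 1.5, -40, 0], [0, 1.5, -75, 0], [0, 1.5, -110, 0]]]}}

```text
t: 15.9
tcp_pos: [0.5606, 0.0016, 0.1713]
tool_rot: [0.996, 0.088, -0.001, -0.0]
force: [0.5, -0.4, -0.5]
finger_gap: 1.001
gripper_force: 0.0
```

>>> {"op": "drive_tool", "data": {"deltas": [[[-20, 10, -20, 0], [-50, 40, -40, 0], [-85, 75, -60, 0], [-120, 110, -60, 0], [-155, 140, -60, 0]]]}}

```text
t: 16.32
tcp_pos: [0.4507, -0.1428, 0.2318]
tool_rot: [0.996, 0.089, 0.002, 0.001]
force: [0.3, -0.9, 0.7]
finger_gap: 0.998
gripper_force: 0.0
```

>>> {"op": "drive_tool", "data": {"deltas": [[[0, 30, 0, 0], [0, 60, 0, 0], [0, 95, 0, 0], [0, 130, 0, 0], [0, 160, 0, 0]]]}}

```text
t: 16.73
tcp_pos: [0.4787, -0.3012, 0.2302]
tool_rot: [0.996, 0.087, 0.0, 0.0]
force: [0.2, 0.1, 0.1]
finger_gap: 1.002
gripper_force: 0.0
```

Run:
```python
from h import *
st,f,m=state(); print(np.round(st,3),f.round(1))
for n,box in (("top",(225,365,175,285)),("side",(250,375,200,330))):
    im=vision.snapshot(n)[:,:,::-1]; x0,x1,y0,y1=box
    big=cv2.resize(im[y0:y1,x0:x1],None,fx=4,fy=4,interpolation=cv2.INTER_CUBIC)
    cv2.imwrite(f"pics/e_{n}.png",big)
    mk=cv2.inRange(cv2.cvtColor(big,cv2.COLOR_BGR2HSV),(60,70,40),(95,255,255)); mk=cv2.morphologyEx(mk,cv2.MORPH_CLOSE,np.ones((15,15)))
    c=max(cv2.findContours(mk,0,1)[0],key=cv2.contourArea).reshape(-1,2)
    P=at_z(n,(c+.5)/4-.5+[x0,y0],.0732); J=np.array([tojig(p) for p in P])[:,:2].astype(np.float32)
    print(n,cv2.minAreaRect(J), J.min(0),J.max(0))
a=cv2.imread("pics/e_top.png");b=cv2.imread("pics/e_side.png")
cv2.imwrite("pics/p7.png",np.hstack([cv2.resize(a,(420,330)),cv2.resize(b,(375,330))]))
```

```text
[-131.897 -346.158  230.245    1.567] [0.2 0.  0.1]
top ((0.5782546997070312, -52.88165283203125), (93.96881866455078, 133.99232482910156), 89.99202728271484) [-66.4143   -99.873856] [67.56963   -5.8913574]
side ((0.537933349609375, -53.533485412597656), (137.2962188720703, 97.84916687011719), 0.3142787218093872) [ -68.14385  -102.415886] [69.27573  -4.456806]
```

View pics/p7.png

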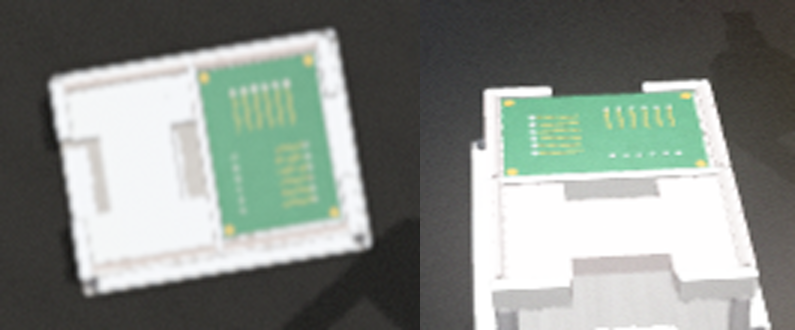

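The board lies solder side up in the well nest. The measured centre is at jig (0.5, -53), within 2 mm of the seat. It is square and flat between the rib, end bar and walls, and the arm is clear.

```bash
python3 -c "
from station import manip
print(manip.sign_off())"
```

```text
the job is handed in; nothing more can be done
None
```

The board is turned over and sits flat, parts down, in the open-well nest, centred within about 2 mm. The job is handed in at about 17 s, and the hand-in gave no verdict.

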